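# Roll the stray rolling pin back into its display rest

## Robot

A 6-joint arm with a two-finger parallel gripper is mounted at the origin on a cart in front of the work surface, level with it; the furniture and walls round the work are solid. World frame = base frame: x ahead of the robot, y to its left, z up, the work surface at z = 0. Lengths are in mm, angles in rad, forces in N, time in s.
With the tool pointing down it reaches from about 350 to 775 mm from the base axis. Payload 7.3 kg.
Tool frame: the origin (TCP) lies between the finger pads; the fingertips stand 25 mm ahead of it and the grasp point (between the pads) lies 6 mm ahead of it; z points along the fingers, y is the line along which they close (so a half turn about z gives the same grasp; the last joint's range is limited). The gripper opens to 92 mm and grips with 3 to 60 N. Pads are 19 mm wide; open, the fingers measure 130 mm over their backs; the gripper's body (75 mm by 190 mm) begins 47 mm behind the grasp point.
Start: joints at [-1.29, 0.342, 1.524, -0, 1.275, -0.146], TCP at [217.352, -477.913, 251.741] pointing down, gripper open.
Joint ranges: [-2.53, 2.53], [-0.77, 2.02], [0.04, 2.7], [-1, 4.14], [0.28, 2.66], [-3.11, 3.11]. Speed limits (rad/s): [2.57, 2.57, 3.14, 3.14, 3.14, 3.14].

## Interface

Orientations are given as [roll, pitch, yaw] about the fixed x, y, z axes, in that order (R = Rz(yaw) Ry(pitch) Rx(roll)).
In Python, from plant import bot gives the robot as it stands.
- The arm moves only by the tool play_rows, never from a script. Its argument "commands" is a list of rows, each an object of numbers: "x", "y", "z": the shift along the tool's x, y, z in m; "twist": the turn about the tool's z in degrees. In form: [{"x": .., "y": .., "z": .., "twist": ..}, ...]. A call has exactly 8 rows; each row is the pose to reach, as a shift and turn from the pose commanded when the call began, along the tool's axes at that moment; what a row does not reach only later rows make up. A row lasts 1/10 s, in which the tool goes at most 50 mm and 8.59 degrees, less where a joint would pass 70% of its speed; a pose out of reach is approached as far as the arm can. A call with a gripper value outside its range is refused whole. "jaw" is the closure, from 0 (fully open) to 1 (shut), set as the call begins (left out, the last holds). The fingers move at their own pace and stop on an object; the grip force is fixed at half the most. Time passes only in rows, so rows that repeat a pose let the fingers close, or fill a call up. It gives the time, the measured TCP pose, the force, the opening and the grip force at its end, in the units of the state.
- bot.get_obs(): the state, without advancing time (a new reading comes with each control period).
- bot.capture(name): name is "scene" or "top"; returns a dict with "pixels" (384x512x3 uint8, red, green, blue), "fx", "fy", "cx", "cy" (pixels), "eye" and "rotation" of the camera in the world. Camera axes: x right, y down, z forward; pixel columns grow to the right and rows downward; lengths in mm; the calibration is good to about 2 mm. A picture is of the moment at which its call begins. There is no depth.
- bot.close_job(): hands the job in; it is judged then, once.
The state is a dict: "time": time; "joint_positions": joint angles; "dq": joint speeds; "tau": joint torques, N m; "tool_pos": TCP position; "tcp_rot": TCP orientation; "contact_force": force on the tool from outside, world axes, zero at the start; "moment": the same for the moment, N m; "grip_width": finger opening in mm; "finger_force": force on a finger pad.
Only numpy, scipy, OpenCV 4.12 (cv2) and the standard library are available. Lean on these libraries where they do the work, as an engineer would, in place of code of your own. Each camera call takes 0.05 s, during which the arm holds its last target. There are 200 camera calls.

## Task

A customer has left one of the three rolling pins lying on the table beside the ramp of its display rest. Push it with the fingertips so that it rolls, turning and not just sliding, across the table and up the ramp until it drops into the empty seat next to the other two, and leave it lying still there, square to the rails and about centred on them. Do not pinch it, press it hard or lift it, and do not disturb the other pins or the other goods on the table.

Things in the scene. Friction and masses are not known exactly. Their poses are not given: they have to be found in the camera images.
- pin: stray pin: light varnished beech, barrel 44 mm thick, 140 long, plus 40 mm handles (20 thick). Origin mid-axis, x along axis; y, z turn as it rolls (z up at start). On the table beside the ramp, 170-255 mm from the empty seat, within 12 mm of the rest's centre line and 0.06 rad of its x. 0.15-0.31 kg; friction 0.24-0.36, so it rolls when pushed from behind at mid-height; high up it wedges on the ramp; fast, it runs on.
- rest: fixed display rest of two dark wooden rails along its y, each 18 mm wide, middles at x = +45 and -45 mm, joined by low slats. Origin on the table under the middle of the empty seat, z up. Rail tops 12 mm high, with three round scoops (35 mm wide, 7 deep) at y = 0 (empty), -62 and -124 mm; 30 mm high stop blocks at y = -152 mm. A pin rolls in along -y, its axis along x.
- empty_seat (a point): bottom of the empty seat's scoops on the rest's centre line, 5 mm above the table; a seated pin's axis lies 22 mm above it
- pin_middle: rolling pin like the stray one, already in the middle seat; not to be disturbed. Origin at its middle, on its axis; x along the axis
- pin_end: rolling pin like the stray one, already in the seat by the stop blocks; not to be disturbed. Origin at its middle, on its axis; x along the axis
- globe: bystander: small snow-globe figure on a round base, 60 mm across, 73 mm high, origin under its centre; stands beyond the +x ends of the pins
- soap: bystander: rounded bar of soap 60 x 85 x 28 mm, origin under its centre; lies on the +x side of the rest
- spool: bystander: ribbon spool lying flat, 66 mm across (73 with the ribbon's end), 24 mm high, origin under its centre; lies on the +x side of the stray pin's way
- bell: bystander: domed counter bell, 86 mm across, 62 mm high, origin under its centre; to the right
- tags: bystander: block of gift tags with a string, 110 x 42 x 11 mm, origin under it; to the right
- pale_soap: bystander: pale bar of soap 60 x 85 x 28 mm, origin under its centre; to the left
- pink_soap: bystander: pink bar of soap 60 x 85 x 28 mm, origin under its centre; to the left
- ramp_top (a point): on the rest's centre line, where the rails' ramp ends and their level top begins: 12 mm high, at y = 40 mm of the rest
- ramp_foot (a point): on the rest's centre line at the table, where the rails' ramp begins: y = 130 mm of the rest; the ramp rises evenly to ramp_top
There are look-alikes about, which are no part of the job. What is shaped like the pin but grey is not meant.

How it is judged:
By the outcome, as a careful person would: the job done as asked, in the order asked, and still so for the second after the job is handed in, with the robot touching nothing.
It also fails if it takes over 45 s, if anything falls off the work surface, if the arm or the gripper's body presses on something with over 40 N, if the wrist force passes 120 N, or if a joint passes its speed limit or range.

## Working session

There is one attempt and no reset: what is moved stays moved. The work goes in short steps, Python scripts to look and compute and a tool call to move; the robot and the scene stay as the last step left them, time stands still between calls to the robot, and variables do not carry over. Pictures are saved under pics/ and viewed, at most 10 in all, crops included, and the job is handed in when it is done.

Besides the shell and the picture viewer there is one more tool, called after ">>>" as a command line: name --argument value ..., lists and objects as JSON in quotes. play_rows: Moves the arm, as the interface text tells. Its arguments: {"type":"object","properties":{"commands":{"type":"array"},"jaw":{"type":"number"}},"required":["commands"]}

```bash
mkdir -p pics
cat > h.py <<'E'
import numpy as np, cv2
from plant import bot
def snap(cam,name):
    c=bot.capture(cam); cv2.imwrite(f'pics/{name}.png',c['pixels'][:,:,::-1]); return c
def ray(c,u,v,z):
    d=np.array([(u-c['cx'])/c['fx'],(v-c['cy'])/c['fy'],1.]); d=np.array(c['rotation'])@d
    e=np.array(c['eye']); return e+d*(z-e[2])/d[2]
def proj(c,p):
    q=np.array(c['rotation']).T@(np.array(p,float)-np.array(c['eye'])); return c['fx']*q[0]/q[2]+c['cx'],c['fy']*q[1]/q[2]+c['cy']
E
python3 - <<'E'
from h import *
for n in('scene','top'):
    c=snap(n,n+'0'); print(n,c['fx'],c['cx'],c['cy'],c['eye'],np.round(c['rotation'],3).tolist())
print(bot.get_obs())
E
```

```text
scene 418.1122358160578 248.26878920265676 194.3474775675129 [-210.96519579  996.44640209 1248.49036936] [-2.327, -0.01, -2.477]
top 347.6263846924346 257.16887912634826 193.8921781496409 [ 494.37736925  -24.16563299 1143.53695916] [-3.067, 0.012, -1.54]
{'time': 0.1, 'joint_positions': array([-1.28999324e+00,  3.42668949e-01,  1.52488456e+00,  2.66688065e-05,
        1.27535449e+00, -1.45971755e-01]), 'dq': array([-0.00076822, -0.00112796, -0.00298272,  0.00016631, -0.00088517,
       -0.00150083]), 'tau': array([ 2.97969935e-03, -4.31999695e+01, -2.44695836e+01,  7.19019002e-02,
        5.25513757e-02, -4.12522070e-05]), 'tool_pos': array([ 217.27409107, -477.60234544,  251.11905312]), 'tcp_rot': array([-3.14029501e+00, -2.16553825e-04,  4.26766917e-01]), 'contact_force': array([-0.17351834,  0.37007245, -0.93203254]), 'moment': array([-0.07939406,  0.04924917,  0.03114189]), 'finger_force': 0.0, 'grip_width': 91.83693094613244}
```

View pics/top0.png

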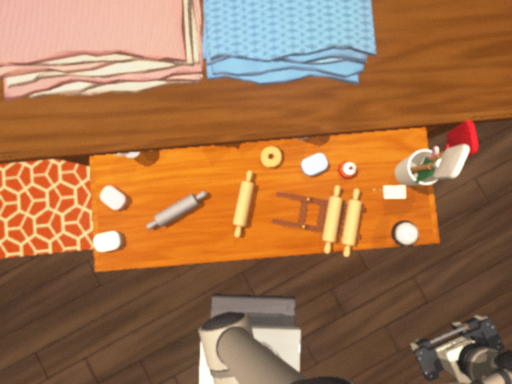

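View pics/scene0.png

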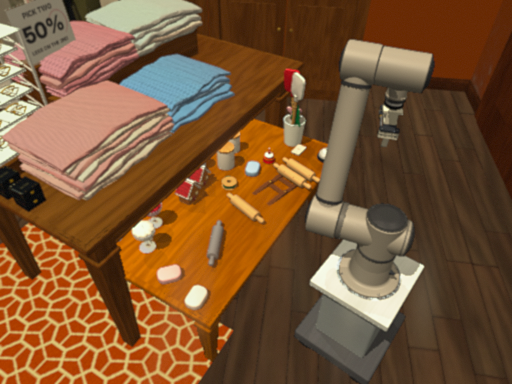

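The top view shows the stray pin at (244,204), the seated pins at (333,219) and (351,221), rest rails between x=275 and 325, and the grey decoy at (178,210). The spool is at (271,157).

```bash
cat >> h.py <<'E'
from scipy.spatial.transform import Rotation as Ro
_cap=bot.capture
def cap(cam):
    c=dict(_cap(cam)); c['rotation']=Ro.from_euler('xyz',c['rotation']).as_matrix() if np.size(c['rotation'])==3 else c['rotation']; return c
def snap(cam,name):
    c=cap(cam); cv2.imwrite(f'pics/{name}.png',c['pixels'][:,:,::-1]); return c
def pins(c):
    h=cv2.cvtColor(c['pixels'],cv2.COLOR_RGB2HSV)
    m=((h[...,1]<175)&(h[...,1]>60)&(h[...,0]>14)&(h[...,0]<32)&(h[...,2]>150)).astype(np.uint8)
    m[:165]=0; m[262:]=0; m[:,:215]=0; m[:,:]*=1; m[:,370:]=0
    n,l,s,ce=cv2.connectedComponentsWithStats(m)
    out=[]
    for i in range(1,n):
        if s[i,4]<60: continue
        p=np.argwhere(l==i)[:,::-1].astype(float)
        z=22 if s[i,0]<260 else 27
        w=np.array([ray(c,u,v,z)[:2] for u,v in p]); mu=w.mean(0)
        ev,V=np.linalg.eigh(np.cov(w.T)); d=V[:,1]*np.sign(V[0,1]); t=(w-mu)@d; 
        out.append((s[i].tolist(),np.round(mu,1),np.round(mu+d*(t.max()+t.min())/2,1),round(float(np.arctan2(d[1],d[0])),3),round(t.max()-t.min(),1)))
    return out,m
E
python3 - <<'E'
from h import *
c=snap('top','t1'); o,m=pins(c)
for r in o: print(*r)
im=cv2.resize(c['pixels'][140:262,225:375],None,fx=5.2,fy=4.9,interpolation=cv2.INTER_CUBIC) if 0 else cv2.resize(c['pixels'][145:262,225:375],None,fx=5,fy=5,interpolation=cv2.INTER_CUBIC)
cv2.imwrite('pics/t1c.png',im[:,:,::-1])
for n,u,v in(('spool',271,157),('soap',315,164),('globe',348,170),('corners',90,157),('',425,128),('',439,243),('',95,271)): print(n,ray(c,u,v,0).round())
E
```

```text
[233, 170, 21, 68, 681] [545.9  37.9] [546.   37.9] -0.17 221.1
[322, 185, 20, 69, 705] [ 504.3 -248.8] [ 505.  -248.9] -0.148 220.1
[342, 188, 19, 69, 725] [ 495.4 -310.5] [ 496.8 -310.7] -0.149 220.4
spool [703. -50.   0.]
soap [ 684. -196.    0.]
globe [ 667. -306.    0.]
corners [686. 555.   0.]
 [ 815. -559.    0.]
 [ 437. -603.    0.]
 [311. 513.   0.]
```

View pics/t1c.png

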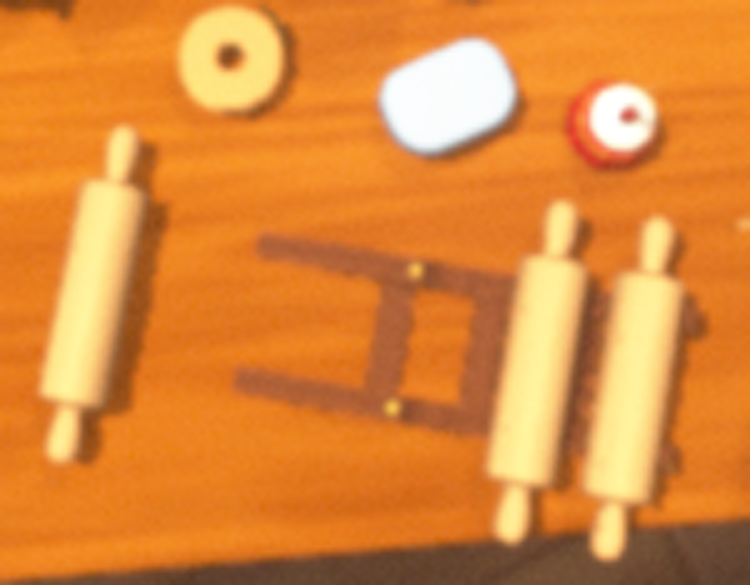

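>>> play_rows --commands '[{"x": 0.037,"y": -0.0255,"z": 0,"twist": -7.1},{"x": 0.074,"y": -0.051,"z": 0,"twist": -14.2},{"x": 0.111,"y": -0.0765,"z": 0,"twist": -21.3},{"x": 0.148,"y": -0.102,"z": 0,"twist": -28.4},{"x": 0.185,"y": -0.1275,"z": 0,"twist": -35.5},{"x": 0.222,"y": -0.153,"z": 0,"twist": -42.6},{"x": 0.259,"y": -0.1785,"z": 0,"twist": -49.7},{"x": 0.296,"y": -0.204,"z": 0,"twist": -56.8}]' --jaw 0

```text
time: 0.95
tool_pos: [402.9, -167.9, 251.7]
tcp_rot: [3.142, 0.0, 1.423]
contact_force: [1.4, -0.5, 0.3]
grip_width: 91.5
finger_force: 0.0
```

```bash
cat >> h.py <<'E'
S=np.array([514.5,-188.]); th=-0.148
def torest(p): d=np.array(p[:2])-S; c,s=np.cos(th),np.sin(th); return np.array([c*d[0]+s*d[1],-s*d[0]+c*d[1]]).round(1)
def toworld(x,y): c,s=np.cos(th),np.sin(th); return S+np.array([c*x-s*y,s*x+c*y])
def plan(x,y,z):
    o=bot.get_obs(); R=Ro.from_euler('xyz',o['tcp_rot']).as_matrix(); w=toworld(x,y)
    print('t',o['time'],'tcp',o['tool_pos'].round(1),'rest',torest(o['tool_pos']),'yaw',o['tcp_rot'][2].round(4),'F',o['contact_force'].round(1))
    print('tool shift mm',(R.T@(np.array([*w,z])-o['tool_pos'])).round(1),'twist',np.degrees(o['tcp_rot'][2]-(th+np.pi/2)).round(2))
E
python3 - <<'E'
from h import *
plan(0,282,251)
import cv2
c=dict(cap('top')); 
b=cv2.imread('pics/t1.png')
for n,u,v,z in(('railA tip',225+262/5,145+247/5,0),('railB tip',225+240/5,145+380/5,0),('dotA',225+416/5,145+271/5,12),('dotB',225+392/5,145+408/5,12),('greyend',207,194,10),('spool',271,157,12)): print(n,torest(ray(c,u,v,z)))
E
```

```text
t 0.95 tcp [ 402.9 -167.9  251.7] rest [-113.4    3.4] yaw 1.423 F [ 1.4 -0.5  0.3]
tool shift mm [278.6 113.4   0.7] twist 0.01
railA tip [ 47.5 121.7]
railB tip [-41.2 120.7]
dotA [48.8 20.8]
dotB [-41.5  21.2]
greyend [  7.3 349.1]
spool [164.3 164.2]
```

>>> play_rows --commands '[{"x": 0.04,"y": 0.016,"z": 0,"twist": 0},{"x": 0.08,"y": 0.032,"z": 0,"twist": 0},{"x": 0.12,"y": 0.048,"z": 0,"twist": 0},{"x": 0.16,"y": 0.065,"z": 0,"twist": 0},{"x": 0.2,"y": 0.081,"z": 0.02,"twist": 0},{"x": 0.24,"y": 0.097,"z": 0.05,"twist": 0},{"x": 0.279,"y": 0.114,"z": 0.08,"twist": 0},{"x": 0.279,"y": 0.114,"z": 0.1,"twist": 0}]'

```text
time: 1.8
tool_pos: [558.5, 92.1, 149.5]
tcp_rot: [-3.141, -0.001, 1.421]
contact_force: [0.0, -0.4, -0.4]
grip_width: 91.6
finger_force: 0.0
```

Run:
```python
from h import *
plan(0,282,41)
im=cv2.cvtColor(cv2.imread('pics/t1.png'),cv2.COLOR_BGR2RGB); c=cap('top')
h=cv2.cvtColor(im,cv2.COLOR_RGB2HSV); m=np.zeros(h.shape[:2],np.uint8)
g=(h[...,2]<165); m[185:240,268:326]=g[185:240,268:326]
P=np.argwhere(m>0)[:,::-1]; R=np.array([torest(ray(c,u,v,8)) for u,v in P])
for y in range(15,130,12):
    q=np.sort(R[abs(R[:,1]-y)<6][:,0]); 
    for s in(q[(q>25)&(q<75)],q[(q<-25)&(q>-75)]):
        if len(s): print(y,len(s),s.min(),s.max(),s.mean().round(1),end=' | ')
    print()
print(R[:,1].max())
```

```text
t 1.8 tcp [558.5  92.1 149.5] rest [  2.2 283.6] yaw 1.4212 F [ 0.  -0.4 -0.4]
tool shift mm [ -1.7  -2.2 108.5] twist -0.09
15 11 41.1 54.6 47.5 | 15 8 -45.1 -34.3 -39.7 | 
27 7 37.7 42.0 39.8 | 
39 2 39.7 40.3 40.0 | 







39.2
```

>>> play_rows --commands '[{"x": -0.002,"y": -0.001,"z": 0.03,"twist": -0.6},{"x": -0.002,"y": -0.001,"z": 0.06,"twist": -1.2},{"x": -0.002,"y": -0.001,"z": 0.085,"twist": -1.2},{"x": -0.002,"y": -0.001,"z": 0.1,"twist": -1.2},{"x": -0.002,"y": -0.001,"z": 0.108,"twist": -1.2},{"x": -0.004,"y": -0.001,"z": 0.108,"twist": -1.2},{"x": -0.008,"y": -0.001,"z": 0.108,"twist": -1.2},{"x": -0.012,"y": -0.001,"z": 0.108,"twist": -1.2}]'

```text
time: 2.65
tool_pos: [555.3, 76.5, 44.9]
tcp_rot: [3.14, -0.0, 1.439]
contact_force: [-0.1, -0.8, 0.6]
grip_width: 91.6
finger_force: 0.0
```

```bash
sed -i 's/S=np.array(\[514.5,-188.\])/S=np.array([518.5,-188.6])/' h.py
python3 - <<'E'
from h import *
plan(-3,260,41)
c=snap('top','t2'); 
for r in pins(c)[0]: print(r,torest(r[2]))
E
```

```text
t 2.65 tcp [555.3  76.5  44.9] rest [ -2.7 267.6] yaw 1.439 F [-0.1 -0.8  0.6]
tool shift mm [-7.6 -0.4  3.9] twist 0.93
([246, 170, 7, 22, 68], array([627.5,  19.4]), array([620.1,  18.2]), 0.159, np.float64(69.7)) [ 70.  219.5]
([215, 175, 29, 46, 635], array([568.8,  79.4]), array([562.8,  78.9]), 0.086, np.float64(146.3)) [  4.4 271.1]
([322, 185, 20, 69, 700], array([ 504.3, -248.7]), array([ 505. , -248.8]), -0.152, np.float64(220.1)) [ -4.5 -61.5]
([342, 188, 19, 69, 715], array([ 496.1, -310.6]), array([ 496.8, -310.7]), -0.15, np.float64(220.4)) [  -3.5 -124. ]
([215, 223, 24, 39, 418], array([433.,  88.]), array([422.6,  92.4]), -0.404, np.float64(139.1)) [-136.3  263.8]
```

>>> play_rows --commands '[{"x": -0.003,"y": 0,"z": 0.003,"twist": 0},{"x": -0.006,"y": 0,"z": 0.003,"twist": 0},{"x": -0.009,"y": 0,"z": 0.003,"twist": 0},{"x": -0.012,"y": 0,"z": 0.003,"twist": 0},{"x": -0.015,"y": 0,"z": 0.003,"twist": 0},{"x": -0.018,"y": 0,"z": 0.003,"twist": 0},{"x": -0.021,"y": 0,"z": 0.003,"twist": 0},{"x": -0.024,"y": 0,"z": 0.003,"twist": 0}]'

```text
time: 3.5
tool_pos: [551.5, 53.0, 40.7]
tcp_rot: [3.142, 0.0, 1.439]
contact_force: [0.7, -0.1, 0.6]
grip_width: 91.7
finger_force: 0.1
```

Run:
```python
from h import *
plan(-3,240,41)
c=snap('top','t3'); im=cv2.resize(c['pixels'][145:262,205:355],None,fx=5,fy=5,interpolation=cv2.INTER_CUBIC)
cv2.imwrite('pics/t3c.png',im[:,:,::-1])
```

```text
t 3.5 tcp [551.5  53.   40.7] rest [ -3.  243.8] yaw 1.4391 F [ 0.7 -0.1  0.6]
tool shift mm [-3.8 -0.  -0.3] twist 0.93
```

View pics/t3c.png

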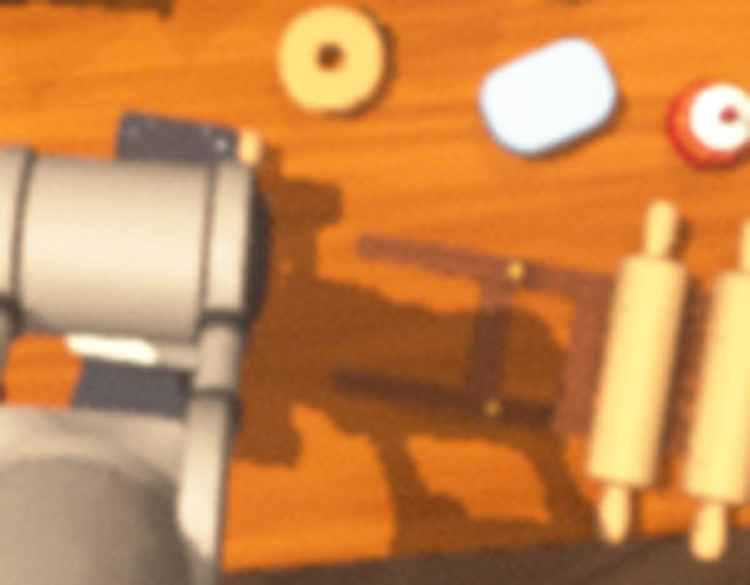

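The wrist hides the pin; only its +x handle tip shows, at crop (250,147), moving ahead of the gripper. I'll check the tip numerically and use the scene camera.

Run:
```python
from h import *
c=cap('top'); print(torest(ray(c,205+250/5-.4,145+147/5-.4,22)))
c=snap('scene','s3'); im=cv2.resize(c['pixels'][120:270,170:330],None,fx=4,fy=4,interpolation=cv2.INTER_CUBIC)
cv2.imwrite('pics/s3c.png',im[:,:,::-1])
for p in((-6,212,22),(104,212,22),(-116,212,22)): u=proj(c,[*toworld(*p[:2]),p[2]]); print(p,(u[0]-170)*4,(u[1]-120)*4)
```

```text
[ 94.1 206.8]
(-6, 212, 22) 308.1358784572792 341.61774081069746
(104, 212, 22) 237.87787940248245 288.61655183033565
(-116, 212, 22) 383.20784582613805 398.25048844333594
```

View pics/s3c.png

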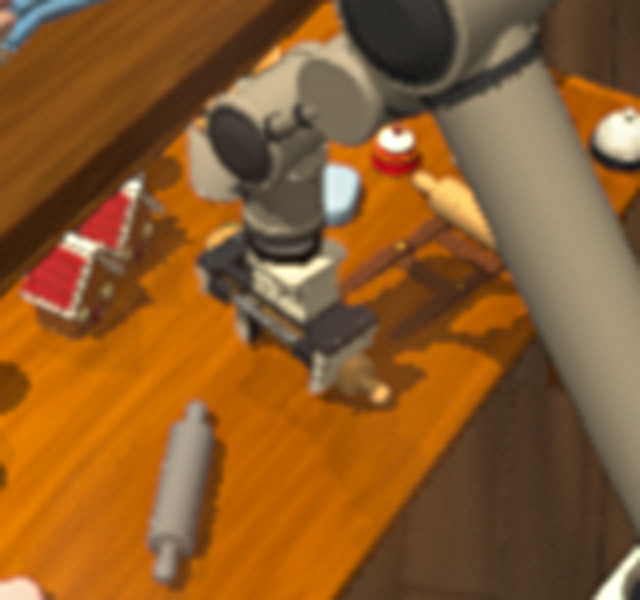

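The −x handle end shows at (380,393), as predicted for a pin rolling in contact with the fingers.

>>> play_rows --commands '[{"x": -0.0035,"y": 0,"z": 0,"twist": 0},{"x": -0.007,"y": 0,"z": 0,"twist": 0},{"x": -0.0105,"y": 0,"z": 0,"twist": 0},{"x": -0.014,"y": 0,"z": 0,"twist": 0},{"x": -0.0175,"y": 0,"z": 0,"twist": 0},{"x": -0.021,"y": 0,"z": 0,"twist": 0},{"x": -0.0245,"y": 0,"z": 0,"twist": 0},{"x": -0.028,"y": 0,"z": 0,"twist": 0}]'

```text
time: 4.45
tool_pos: [547.8, 25.1, 40.7]
tcp_rot: [3.142, 0.0, 1.439]
contact_force: [0.1, 0.0, 0.5]
grip_width: 91.9
finger_force: 0.1
```

>>> play_rows --commands '[{"x": -0.0035,"y": 0,"z": 0,"twist": 0},{"x": -0.007,"y": 0,"z": 0,"twist": 0},{"x": -0.0105,"y": 0,"z": 0,"twist": 0},{"x": -0.014,"y": 0,"z": 0,"twist": 0},{"x": -0.0175,"y": 0,"z": 0,"twist": 0},{"x": -0.021,"y": 0,"z": 0,"twist": 0},{"x": -0.0245,"y": 0,"z": 0,"twist": 0},{"x": -0.028,"y": 0,"z": 0,"twist": 0}]'

```text
time: 5.25
tool_pos: [544.1, -2.6, 40.7]
tcp_rot: [3.142, 0.0, 1.439]
contact_force: [0.1, 0.4, 0.1]
grip_width: 92.2
finger_force: 0.1
```

Run:
```python
from h import *
plan(0,160,41)
c=snap('top','t4'); s=snap('scene','s4')
a=cv2.resize(c['pixels'][150:262,225:355],(520,448),interpolation=cv2.INTER_CUBIC); y=torest(bot.get_obs()['tool_pos'])[1]-31.5
u,v=map(int,proj(s,[*toworld(-116,y),22])); b=cv2.resize(s['pixels'][v-35:v+35,u-20:u+20],None,fx=6.4,fy=6.4,interpolation=cv2.INTER_CUBIC)
print(u,v,y); cv2.imwrite('pics/t4c.png',np.hstack([a,b])[:,:,::-1]) if a.shape[0]==b.shape[0] else print(a.shape,b.shape)
```

```text
t 5.25 tcp [544.1  -2.6  40.7] rest [ -2.1 187.8] yaw 1.4391 F [0.1 0.4 0.1]
tool shift mm [-27.8   1.7  -0.3] twist 0.93
275 212 156.1
```

View pics/t4c.png

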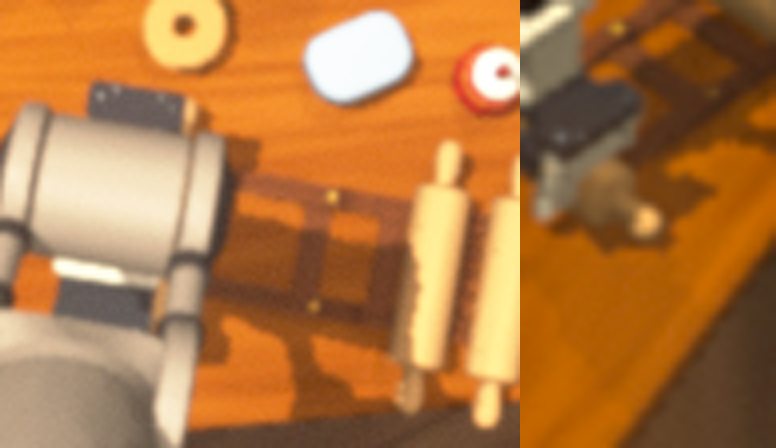

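The handle tip is where predicted (scene ≈(274,211)); the pin is square to the fingers and just before the ramp. I'll continue.

>>> play_rows --commands '[{"x": -0.0035,"y": 0,"z": 0,"twist": 0},{"x": -0.007,"y": 0,"z": 0,"twist": 0},{"x": -0.0105,"y": 0,"z": 0,"twist": 0},{"x": -0.014,"y": 0,"z": 0,"twist": 0},{"x": -0.0175,"y": 0,"z": 0,"twist": 0},{"x": -0.021,"y": 0,"z": 0,"twist": 0},{"x": -0.0245,"y": 0,"z": 0,"twist": 0},{"x": -0.028,"y": 0,"z": 0,"twist": 0}]'

```text
time: 6.15
tool_pos: [540.4, -30.3, 40.7]
tcp_rot: [3.142, -0.0, 1.439]
contact_force: [-0.2, 1.0, -0.1]
grip_width: 91.8
finger_force: 0.4
```

>>> play_rows --commands '[{"x": -0.0035,"y": 0,"z": 0,"twist": 0},{"x": -0.007,"y": 0,"z": 0,"twist": 0},{"x": -0.0105,"y": 0,"z": 0,"twist": 0},{"x": -0.014,"y": 0,"z": 0,"twist": 0},{"x": -0.0175,"y": 0,"z": 0,"twist": 0},{"x": -0.021,"y": 0,"z": 0,"twist": 0},{"x": -0.0245,"y": 0,"z": 0,"twist": 0},{"x": -0.028,"y": 0,"z": 0,"twist": 0}]'

```text
time: 6.95
tool_pos: [536.7, -58.1, 40.7]
tcp_rot: [-3.142, 0.0, 1.439]
contact_force: [0.6, 1.0, 0.5]
grip_width: 91.6
finger_force: 0.4
```

```bash
cat >> h.py <<'E'
def look(n,h):
    plan(0,40,41)
    c=snap('top','t'+n); s=snap('scene','s'+n)
    a=cv2.resize(c['pixels'][150:262,225:355],(520,448),interpolation=cv2.INTER_CUBIC); y=torest(bot.get_obs()['tool_pos'])[1]-31.5
    u,v=map(int,proj(s,[*toworld(-116,y),h])); b=cv2.resize(s['pixels'][v-35:v+35,u-20:u+20],None,fx=6.4,fy=6.4,interpolation=cv2.INTER_CUBIC)
    print(u,v,y); cv2.imwrite(f'pics/t{n}c.png',np.hstack([a,b])[:,:,::-1])
E
python3 -c "
from h import *
look('5',28)"
```

```text
t 6.95 tcp [536.7 -58.1  40.7] rest [ -1.2 131.7] yaw 1.4391 F [0.6 1.  0.5]
tool shift mm [-91.8  -0.3  -0.3] twist 0.93
284 205 100.0
```

View pics/t5c.png

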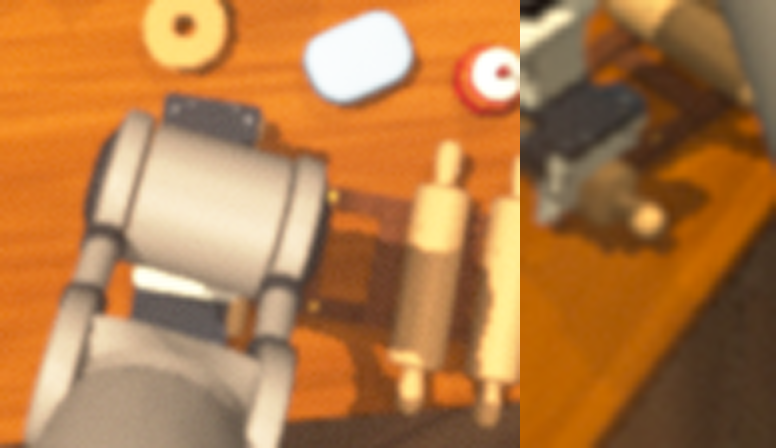

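The pin is on the ramp, turning with the fingers; the tip is still on prediction (≈(284,205)), and the ~1 N push force is normal.

>>> play_rows --commands '[{"x": -0.0035,"y": 0,"z": 0,"twist": 0},{"x": -0.007,"y": 0,"z": 0,"twist": 0},{"x": -0.0105,"y": 0,"z": 0,"twist": 0},{"x": -0.014,"y": 0,"z": 0,"twist": 0},{"x": -0.0175,"y": 0,"z": 0,"twist": 0},{"x": -0.021,"y": 0,"z": 0,"twist": 0},{"x": -0.0245,"y": 0,"z": 0,"twist": 0},{"x": -0.028,"y": 0,"z": 0,"twist": 0}]'

```text
time: 7.85
tool_pos: [533.1, -85.9, 40.7]
tcp_rot: [3.142, 0.0, 1.439]
contact_force: [1.1, 2.1, 0.0]
grip_width: 91.5
finger_force: 0.4
```

>>> play_rows --commands '[{"x": -0.0035,"y": 0,"z": 0,"twist": 0.1},{"x": -0.007,"y": 0,"z": 0,"twist": 0.2},{"x": -0.0105,"y": 0,"z": 0,"twist": 0.3},{"x": -0.0135,"y": 0,"z": 0,"twist": 0.45},{"x": -0.0165,"y": 0,"z": 0,"twist": 0.6},{"x": -0.019,"y": 0,"z": 0,"twist": 0.7},{"x": -0.021,"y": 0,"z": 0,"twist": 0.8},{"x": -0.023,"y": 0,"z": 0,"twist": 0.9}]'

```text
time: 8.65
tool_pos: [530.1, -108.5, 40.7]
tcp_rot: [3.142, 0.0, 1.423]
contact_force: [-0.1, 1.7, -0.1]
grip_width: 91.8
finger_force: 0.5
```

```bash
python3 -c "
from h import *
look('6',34)"
```

```text
t 8.65 tcp [ 530.1 -108.5   40.7] rest [-0.4 80.9] yaw 1.4234 F [-0.1  1.7 -0.1]
tool shift mm [-40.9   0.3  -0.3] twist 0.03
293 198 49.3
```

View pics/t6c.png

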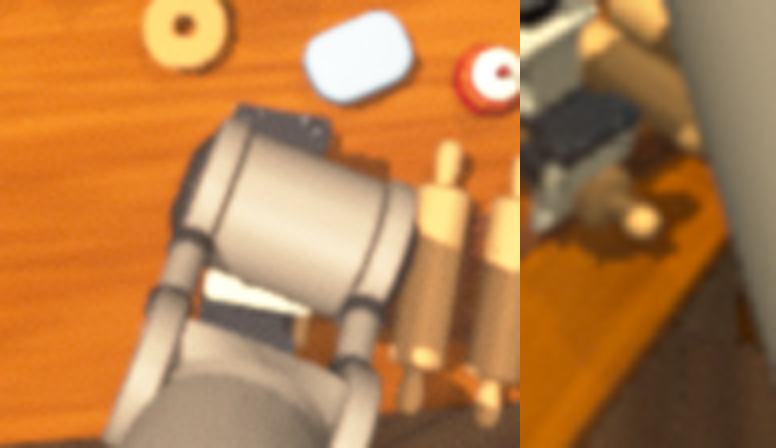

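Pin nears the ramp top (tip at scene ≈(293,198), on prediction). Now slower.

>>> play_rows --commands '[{"x": -0.002,"y": 0,"z": 0,"twist": 0},{"x": -0.004,"y": 0,"z": 0,"twist": 0},{"x": -0.006,"y": 0,"z": 0,"twist": 0},{"x": -0.008,"y": 0,"z": 0,"twist": 0},{"x": -0.01,"y": 0,"z": 0,"twist": 0},{"x": -0.012,"y": 0,"z": 0,"twist": 0},{"x": -0.0135,"y": 0,"z": 0,"twist": 0},{"x": -0.015,"y": 0,"z": 0,"twist": 0}]'

```text
time: 9.55
tool_pos: [527.8, -123.4, 40.7]
tcp_rot: [-3.142, 0.0, 1.423]
contact_force: [-0.1, 0.3, 0.3]
grip_width: 91.8
finger_force: 0.1
```

>>> play_rows --commands '[{"x": -0.0015,"y": 0,"z": 0,"twist": 0},{"x": -0.003,"y": 0,"z": 0,"twist": 0},{"x": -0.0045,"y": 0,"z": 0,"twist": 0},{"x": -0.006,"y": 0,"z": 0,"twist": 0},{"x": -0.0075,"y": 0,"z": 0,"twist": 0},{"x": -0.009,"y": 0,"z": 0,"twist": 0},{"x": -0.0105,"y": 0,"z": 0,"twist": 0},{"x": -0.012,"y": 0,"z": 0,"twist": 0}]'

```text
time: 10.35
tool_pos: [526.1, -135.2, 40.7]
tcp_rot: [3.142, 0.0, 1.423]
contact_force: [-0.5, -0.2, 0.4]
grip_width: 91.8
finger_force: 0.1
```

>>> play_rows --commands '[{"x": -0.001,"y": 0,"z": 0,"twist": 0},{"x": -0.002,"y": 0,"z": 0,"twist": 0},{"x": -0.003,"y": 0,"z": 0,"twist": 0},{"x": -0.004,"y": 0,"z": 0,"twist": 0},{"x": -0.005,"y": 0,"z": 0,"twist": 0},{"x": -0.006,"y": 0,"z": 0,"twist": 0},{"x": -0.007,"y": 0,"z": 0,"twist": 0},{"x": -0.008,"y": 0,"z": 0,"twist": 0}]'

```text
time: 11.15
tool_pos: [524.9, -143.1, 40.7]
tcp_rot: [3.142, 0.0, 1.423]
contact_force: [-0.0, -1.3, -0.2]
grip_width: 91.7
finger_force: 0.0
```

```bash
python3 -c "
from h import *
look('7',27)
c=cv2.imread('pics/s7.png');cv2.imwrite('pics/s7c.png',cv2.resize(c[140:240,240:360],None,fx=5,fy=5,interpolation=2))
s=cap('scene')
for y,h in((0,27),(14,34)): print([((np.array(proj(s,[*toworld(x,y),h]))-[240,140])*5).round() for x in(-116,106)])"
```

```text
t 11.15 tcp [ 524.9 -143.1   40.7] rest [-0.4 46. ] yaw 1.4234 F [-0.  -1.3 -0.2]
tool shift mm [-6.   0.3 -0.3] twist 0.03
298 195 14.399999999999999
[array([304., 270.]), array([120., 147.])]
[array([294., 272.]), array([110., 148.])]
```

View pics/s7c.png

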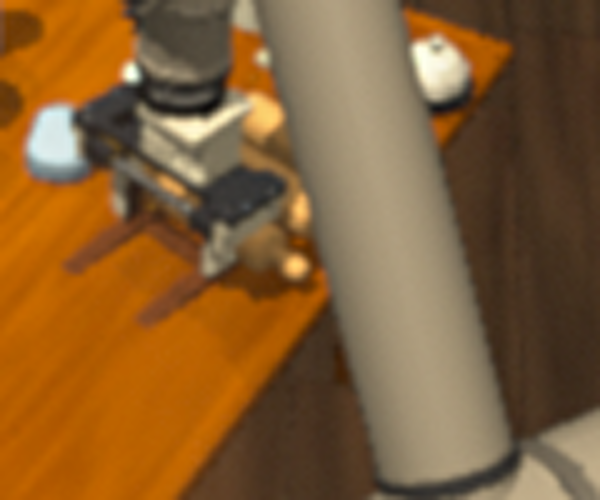

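Tip at (295,266), close to the seat's edge; I'll creep 6 mm further, then back off and look.

>>> play_rows --commands '[{"x": -0.001,"y": 0,"z": 0,"twist": 0},{"x": -0.002,"y": 0,"z": 0,"twist": 0},{"x": -0.003,"y": 0,"z": 0,"twist": 0},{"x": -0.004,"y": 0,"z": 0,"twist": 0},{"x": -0.005,"y": 0,"z": 0,"twist": 0},{"x": -0.006,"y": 0,"z": 0,"twist": 0},{"x": -0.006,"y": 0,"z": 0,"twist": 0},{"x": -0.006,"y": 0,"z": 0,"twist": 0}]'

```text
time: 12.1
tool_pos: [524.1, -149.0, 40.7]
tcp_rot: [3.142, 0.0, 1.423]
contact_force: [0.2, -0.3, -0.7]
grip_width: 91.8
finger_force: 0.0
```

>>> play_rows --commands '[{"x": 0.005,"y": 0,"z": 0,"twist": 0},{"x": 0.02,"y": 0,"z": 0,"twist": 0},{"x": 0.05,"y": 0,"z": -0.01,"twist": 0},{"x": 0.09,"y": 0,"z": -0.03,"twist": 0},{"x": 0.13,"y": 0,"z": -0.05,"twist": 0},{"x": 0.17,"y": 0,"z": -0.07,"twist": 0},{"x": 0.21,"y": 0,"z": -0.09,"twist": 0},{"x": 0.25,"y": 0,"z": -0.11,"twist": 0}]'

```text
time: 12.9
tool_pos: [560.2, 101.3, 151.6]
tcp_rot: [-3.141, -0.0, 1.424]
contact_force: [0.9, -0.7, 0.1]
grip_width: 91.8
finger_force: 0.0
```

```bash
python3 -c "
from h import *
plan(0,300,150)
c=snap('top','t8')
cv2.imwrite('pics/t8c.png',cv2.resize(c['pixels'][145:262,225:375,::-1],None,fx=5,fy=5,interpolation=2))
for r in pins(c)[0]: print(r[0],r[2:],torest(ray(c,*proj(c,[*r[2],22 if r[0][0]<260 else 27]),27)))"
```

```text
t 12.9 tcp [560.2 101.3 151.6] rest [ -1.5 292.9] yaw 1.4241 F [ 0.9 -0.7  0.1]
tool shift mm [7.1 1.5 1.6] twist 0.08
[215, 165, 13, 40, 322] (array([604.8, 111. ]), 0.009, np.float64(127.9)) [ 40.8 308.4]
[303, 182, 20, 69, 564] (array([ 511.9, -187.9]), -0.144, np.float64(221.0)) [-6.6 -0.3]
[322, 185, 20, 69, 695] (array([ 504.4, -248.7]), -0.152, np.float64(221.3)) [ -5.1 -61.5]
[342, 188, 19, 69, 720] (array([ 496.5, -310.8]), -0.149, np.float64(221.0)) [  -3.7 -124.1]
[215, 206, 14, 18, 165] (array([508.5, 103.8]), 0.385, np.float64(62.7)) [-53.  287.2]
[215, 230, 10, 32, 161] (array([408.2, 106. ]), -0.017, np.float64(99.6)) [-152.1  274.6]
```

View pics/t8c.png

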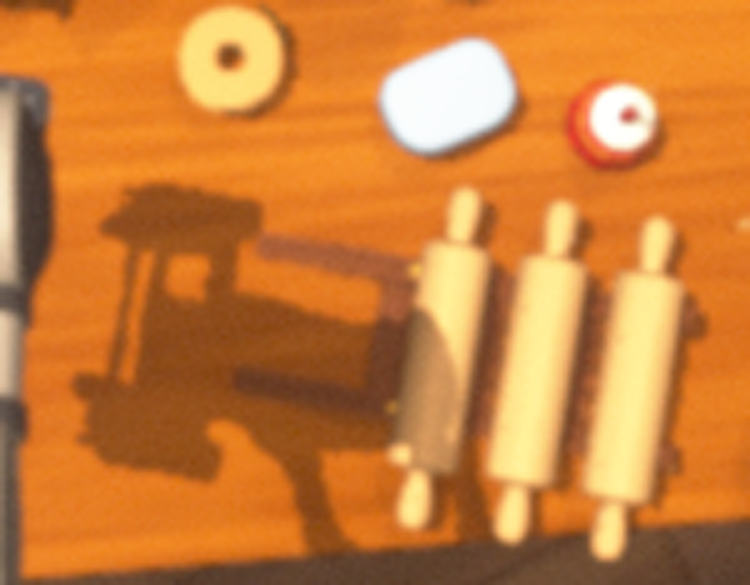

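The pin lies in the empty seat (crop centre ≈(440,355)), level with its neighbours: y −0.3 mm, square within 0.005 rad, about 3–7 mm off centre. The other goods haven't moved. I'll let it settle, then hand in.

>>> play_rows --commands '[{"x": 0,"y": 0,"z": -0.01,"twist": 0},{"x": 0,"y": 0,"z": -0.02,"twist": 0},{"x": 0,"y": 0,"z": -0.02,"twist": 0},{"x": 0,"y": 0,"z": -0.02,"twist": 0},{"x": 0,"y": 0,"z": -0.02,"twist": 0},{"x": 0,"y": 0,"z": -0.02,"twist": 0},{"x": 0,"y": 0,"z": -0.02,"twist": 0},{"x": 0,"y": 0,"z": -0.02,"twist": 0}]'

```text
time: 13.75
tool_pos: [560.7, 98.2, 170.4]
tcp_rot: [-3.141, 0.0, 1.423]
contact_force: [-0.3, -0.0, -0.2]
grip_width: 91.9
finger_force: 0.0
```

```bash
python3 -c "
from h import *
for r in pins(cap('top'))[0]:
  if r[0][0]>260: print(r[2:],torest(r[2]))
print(bot.close_job())"
```

```text
(array([ 511.6, -187.7]), -0.148, np.float64(220.4)) [-7.  -0.1]
(array([ 505. , -248.9]), -0.15, np.float64(220.1)) [ -4.5 -61.6]
(array([ 496.5, -310.7]), -0.151, np.float64(221.0)) [  -3.8 -124. ]
the job is handed in; nothing more can be done
None
```

The stray pin was pushed up the ramp and now lies still in the empty seat, square to the rails and 3–7 mm off their centre; the other pins and goods were not disturbed, and the job was handed in at about 14 s.

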